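# Lengthen the work lamp's boom by one hole

## Task

The cordless work lamp on the bench stands too close in: make its sloping telescopic boom longer by exactly one hole. Squeeze the red spring button on the side of the aluminium tube right in, slide the tube (with the lamp) up its slope until the button pops out again through the next hole, then let go of it. Leave the spray can, the tape measure and the jar where they stand.

Things in the scene. Friction and masses are not known exactly. Their poses are not given: they have to be found in the camera images.
- stand: Dark steel lamp stand, fixed to the bench: base plate 270 x 160 x 12 mm; origin under the plate's centre, z up. From a low bracket at the plate's -x end a fixed black inner tube, 25 mm square, rises towards the stand's +x at 38 degrees above level, in the stand's x-z plane (y = 0). The boom's axis passes 170 mm above the origin.
- button_tip (a point): Tip of the red domed button (11 mm across) on the fixed inner tube; it sticks out 6 mm towards the stand's -y through a 13 mm hole in the boom's side wall, 21 mm from the boom's axis. Axes: x up the boom's slope, y = press direction (level), z square to the boom, upward. A pad wider than the hole squeezes it flush; once the tube moves, the wall pushes the dome under and rides over it.
- boom_grip (a point): Point on the axis of the boom (sliding aluminium tube, 30 x 30 mm outside, wall 2.5 mm, 205 mm long) at the hole that holds the button at the start; slides with the boom. Axes as button_tip: x = up the slope = longer. Holes at x = -60, -30, 0, +30 mm, each with a blue tick on the top face. Lower end at x = -85 mm. Pinch along y over button and opposite wall.
- lamp (a point): Centre of the yellow lamp head (120 mm wide, 85 tall, 45 thick) fixed on the boom's upper end, at x = 113, z = 55 mm in boom_grip's axes (nearest corner x = 60). Its black battery pack overhangs the button, so a gripper fits only with its back leaning down the slope, fingers about square to the boom (38 degrees from vertical). Boom with lamp: about 0.36 kg.
- boom (a joint): How far the boom has been lengthened, m: 0 = button in the starting hole, 0.030 = in the next hole (longer), 0.060 = the one after, -0.030 = one hole shorter. About 1 mm of play in each hole. With the button out it is locked; released it takes about 3 N of friction plus the weight, 10 to 20 N to start it over the button, and stays where it is left.
- detent (a joint): How far the button is pressed in, m: 0 = fully out (locked), 0.006 = flush with the tube's outside, 0.0085 = under the tube wall. Its spring pushes with 4 N when out and 8 N when in.
- spray_can_mid (a point): Centre of the standing spray can (66 mm across, 190 mm tall), a bystander, z up.
- tape_measure_mid (a point): Centre of the yellow tape measure lying flat (70 x 70 x 34 mm), a bystander, z up.
- screw_jar_mid (a point): Centre of the amber screw jar (60 mm across, 75 mm tall) with steel lid, a bystander, z up.

How it is judged:
By the outcome, as a careful person would: the job done as asked, in the order asked, and still so for the second after the job is handed in, with the robot touching nothing.
It also fails if it takes over 32 s, if anything falls off the work surface, if the arm or the gripper's body presses on something with over 40 N, if the wrist force passes 120 N, or if a joint passes its speed limit or range.

## Robot

A 7-joint arm with a two-finger parallel gripper is mounted at the origin on the work surface. World frame = base frame: x ahead of the robot, y to its left, z up, the work surface at z = 0. Lengths are in m, angles in rad, forces in N, time in s.
With the tool pointing down it reaches from about 0.35 to 0.9 m from the base axis. Payload 7.2 kg.
Tool frame: the origin (TCP) lies at the very end of the fingers, on their centre line; the grasp point (between the pads) lies 19 mm behind it (arm.grip_point_offset is the distance from the TCP to the grasp point, in m); z points along the fingers, y is the line along which they close (so a half turn about z gives the same grasp; the last joint's range is limited). The gripper opens to 88 mm and grips with 3 to 60 N. Pads are 20 mm wide; open, the fingers measure 115 mm over their backs; the gripper's body (75 mm by 178 mm) begins 61 mm behind the grasp point.
Start: joints at [1.267, 0.411, -0.013, 1.596, 0.006, 1.134, -0.082], TCP at [0.146, -0.608, 0.223] pointing down, gripper open.
Joint ranges: [-2.95, 2.95], [-0.29, 1.99], [-1.47, 1.44], [0.14, 2.54], [-1.03, 4.17], [0.13, 1.85], [-2.86, 2.86]. Speed limits (rad/s): [2.39, 2.39, 3.01, 3.01, 3.14, 3.14, 3.14].

## Interface

Orientations are given as a 3x3 rotation matrix whose columns are the frame's x, y, z axes.
In Python, from rig import arm gives the robot as it stands. The module is installed in compiled form; this text tells all that it offers. Calls block until the motion is done:
- arm.goto(position, orientation): joint-space move of the TCP to a pose.
- arm.move_straight(position, attitude=None, max_speed=0.15): straight line of the TCP; attitude=None keeps the orientation; max_speed is the mean speed in m/s.
- arm.goto_joints(angles): joint-space move.
- arm.grip(opening): finger opening in m; the grip force is fixed at half the most; returns when the fingers have stopped.
- arm.hold(seconds).
- arm.solve_ik(position, orientation): joint angles nearest the present ones, or None.
- arm.camera(name): name is "scene" or "top" or "wrist"; returns the picture (384x512x3 uint8, red, green, blue); there is no depth.
- arm.camera_model(name): a dict with "mtx" (3x3 intrinsics, pixels), "camera_from_world" (4x4, takes a point from world to camera coordinates). Camera axes: x right, y up, looking along -z (the intrinsics and any distortion apply to the point x, -y, -z); pixel columns grow to the right and rows downward; lengths in m; the calibration is good to about 2 mm. A picture is of the moment at which its call begins: read the wrist's pose just before it. camera_model takes no time and is no camera call; for the wrist camera it gives the pose at the moment of the call.
A pose or a line that the arm cannot do raises arm.Unreachable and nothing moves.
- arm.sign_off(): hands the job in; it is judged then, once.
Readings, each from a call of its own:
- arm.read_time_s(): time.
- arm.read_q(): joint angles.
- arm.read_qd(): joint speeds.
- arm.read_tau(): joint torques, N m.
- arm.read_position(): TCP position.
- arm.read_tcp_rot(): TCP orientation.
- arm.read_ft_force(): force on the tool from outside, world axes, zero at the start.
- arm.read_torque(): the same for the moment, N m.
- arm.read_opening(): finger opening in m.
- arm.read_gripper_force(): force on a finger pad.
Only numpy, scipy, OpenCV 4.12 (cv2) and the standard library are available. Lean on these libraries where they do the work, as an engineer would, in place of code of your own. Each camera call takes 0.05 s, during which the arm holds its last target. There are 200 camera calls.

## Working session

There is one attempt and no reset: what is moved stays moved. The work goes in short steps, each a Python script; the robot and the scene stay as the last script left them, time stands still between calls to the robot, and variables do not carry over. Pictures are saved under pics/ and viewed, at most 10 in all, crops included, and the job is handed in when it is done.

```bash
mkdir -p pics
python3 - <<'E'
from rig import arm
import cv2,numpy as np
a=arm.camera("scene");b=arm.camera("top")
cv2.imwrite("pics/scene0.png",a[:,:,::-1]);cv2.imwrite("pics/top0.png",b[:,:,::-1])
for n in("scene","top"):
    m=arm.camera_model(n);print(n,m["mtx"],np.round(m["camera_from_world"],4),m.keys())
print(arm.read_time_s(),arm.read_tcp_rot(),arm.grip_point_offset)
E
```

```text
scene [[403.31541443   0.         252.74921018]
 [  0.         403.31541443 192.02421114]
 [  0.           0.           1.        ]] [[ 0.3024  0.9532  0.0059 -0.2176]
 [-0.7992  0.2501  0.5465  0.4087]
 [ 0.5194 -0.17    0.8374 -1.2545]
 [ 0.      0.      0.      1.    ]] dict_keys(['mtx', 'camera_from_world'])
top [[402.48923338   0.         256.77704222]
 [  0.         402.48923338 187.80882449]
 [  0.           0.           1.        ]] [[-0.0189 -0.9993 -0.031   0.0352]
 [ 0.992  -0.0226  0.1242 -0.6419]
 [-0.1248 -0.0284  0.9918 -0.8655]
 [ 0.      0.      0.      1.    ]] dict_keys(['mtx', 'camera_from_world'])
0.1 [[ 9.72323846e-01  2.33636798e-01 -4.31234728e-04]
 [ 2.33637171e-01 -9.72322931e-01  1.33777470e-03]
 [-1.06746019e-04 -1.40150270e-03 -9.99999012e-01]] 0.0187
```

View pics/scene0.png

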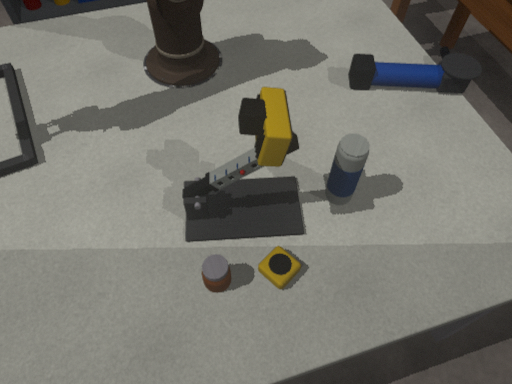

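View pics/top0.png

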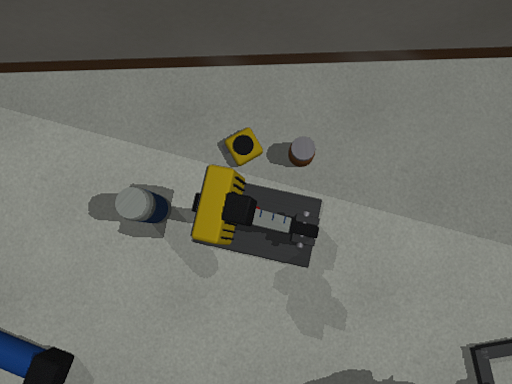

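The scene view shows the button at about (242,171) and the plate corners near (186,187), (299,178), (301,236) and (187,241). In the top view the button is near (258,208), with the boom rising to the image's left (world +y). The button faces away from the robot. Next I'll zoom in and measure.

```bash
cat > h.py <<'E'
import cv2,numpy as np
from rig import arm
def ray(m,uv):
    T=m["camera_from_world"];R=T[:3,:3];c=-R.T@T[:3,3]
    d=np.linalg.inv(m["mtx"])@[uv[0],uv[1],1.];d=R.T@(d*[1,-1,-1]);return c,d/np.linalg.norm(d)
def plane(m,uv,z):
    c,d=ray(m,uv);return c+d*(z-c[2])/d[2]
def tri(rs):
    A=sum(np.eye(3)-np.outer(d,d) for c,d in rs);b=sum((np.eye(3)-np.outer(d,d))@c for c,d in rs)
    p=np.linalg.solve(A,b);return p,[np.linalg.norm((np.eye(3)-np.outer(d,d))@(p-c)) for c,d in rs]
def proj(m,p):
    q=m["camera_from_world"]@np.append(p,1);q=m["mtx"]@(q[:3]*[1,-1,-1]);return q[:2]/q[2]
def mask(im,lo,hi):
    return cv2.inRange(cv2.cvtColor(im,cv2.COLOR_RGB2HSV),np.array(lo),np.array(hi))
def blobs(mk,box,amin=2):
    x0,y0,x1,y1=box;k=np.zeros_like(mk);k[y0:y1,x0:x1]=mk[y0:y1,x0:x1]
    n,l,s,c=cv2.connectedComponentsWithStats(k);return [(s[i,4],c[i].round(2)) for i in range(1,n) if s[i,4]>=amin]
E
python3 - <<'E'
from h import *
a=cv2.imread("pics/scene0.png")[:,:,::-1].copy();b=cv2.imread("pics/top0.png")[:,:,::-1].copy()
for n,im,box in(("scene",a,(180,130,305,245)),("top",b,(190,160,325,270))):
    print(n,"red",blobs(mask(im,(0,120,60),(7,255,255))|mask(im,(172,120,60),(180,255,255)),box),"blue",blobs(mask(im,(95,90,40),(125,255,255)),box))
ca=cv2.resize(a[80:250,170:310],None,fx=2.8,fy=2.8,interpolation=cv2.INTER_CUBIC)
cb=cv2.resize(b[160:275,185:328],None,fx=2.8,fy=2.8,interpolation=cv2.INTER_CUBIC)
o=np.zeros((480,800,3),np.uint8);o[:ca.shape[0],:ca.shape[1]]=ca;o[:cb.shape[0],396:396+cb.shape[1]]=cb
cv2.imwrite("pics/zoom.png",o[:,:,::-1])
E
```

```text
scene red [(np.int32(20), array([241.9 , 171.95]))] blue [(np.int32(3), array([249., 160.])), (np.int32(4), array([237. , 165.5]))]
top red [(np.int32(9), array([257.44, 207.11]))] blue [(np.int32(7), array([260.43, 213.  ])), (np.int32(7), array([272.71, 216.  ])), (np.int32(7), array([284.43, 219.  ]))]
```

View pics/zoom.png

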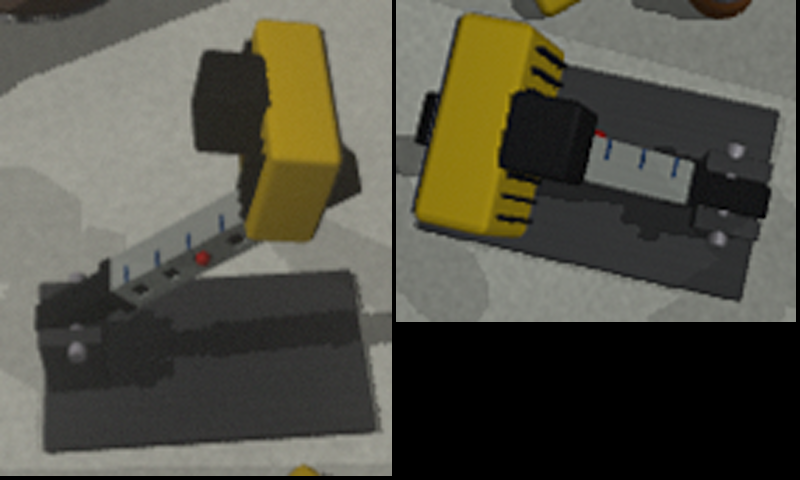

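The zoom shows ticks -60, -30, 0 and +30 in the scene at (215,177), (226.4,172), (237.5,166) and (249,159), with the button below tick 0. In the top view the battery pack partly hides the button. The plate corners are clear in the scene view. I'll triangulate from these.

Run:
```python
from h import *
np.set_printoptions(precision=4,suppress=True)
S=arm.camera_model("scene");T=arm.camera_model("top")
z=lambda u,v:(u/2.8+170-.32,v/2.8+80-.32)
t=lambda u,v:((u-396)/2.8+185-.32,v/2.8+160-.32)
P=[plane(S,z(*c),.012) for c in((40,284),(354,270),(378,430),(45,451))]
print("scene corners",np.array(P),[np.linalg.norm(P[i]-P[i-1]) for i in range(4)],"c",np.mean(P,0))
for i,j in((0,1),(3,2),(3,0),(2,1)): d=P[j]-P[i];print(np.degrees(np.arctan2(d[1],d[0])))
Q=[plane(T,t(*c),.012) for c in((778,110),(740,300),(415,230),(567,67))]
print(np.array(Q));
for i,j in((0,3),(1,2),(0,1)): d=Q[j]-Q[i];print(np.degrees(np.arctan2(d[1],d[0])),np.linalg.norm(d))
print("button",tri([ray(S,(241.9,171.95)),ray(T,(257.44,207.11))]))
for a,b in(((189,241),(260.43,213)),((158,258),(272.71,216)),((126,272),(284.43,219))):
    print("tick",tri([ray(S,z(*a)),ray(T,b)]))
```

```text
scene corners [[ 0.4566 -0.094   0.012 ]
 [ 0.5248  0.1747  0.012 ]
 [ 0.6792  0.1364  0.012 ]
 [ 0.617  -0.1248  0.012 ]] [np.float64(0.16332835685411407), np.float64(0.27722557834722356), np.float64(0.1591461874303134), np.float64(0.2684833128894125)] c [0.5694 0.0231 0.012 ]
75.75464824173545
76.58769693350074
169.1144284770074
166.04313973311432
[[ 0.6168 -0.1251  0.012 ]
 [ 0.4637 -0.0887  0.012 ]
 [ 0.5246  0.1749  0.012 ]
 [ 0.6565  0.0481  0.012 ]]
77.08854317931431 0.1776845692118885
76.9959351947025 0.2705250606106816
166.61098389105973 0.1574151521850016
button (array([0.5884, 0.0176, 0.1777]), [np.float64(0.00029965529937692566), np.float64(0.0002996552993769466)])
tick (array([0.5766, 0.0117, 0.1856]), [np.float64(5.6542488463062575e-05), np.float64(5.6542488463066654e-05)])
tick (array([ 0.5715, -0.0109,  0.1677]), [np.float64(0.00039407231431043687), np.float64(0.0003940723143104662)])
tick (array([ 0.566 , -0.0341,  0.1525]), [np.float64(3.4975255802908996e-05), np.float64(3.497525580290541e-05)])
```

Yaw is about 76.8° and boom_grip is near (0.571, 0.022, 0.175). I'll go to a pre-grasp pose along the boom's normal and look from two wrist positions.

```bash
cat >> h.py <<'E'
def frame(yaw=np.radians(76.8),sl=np.radians(38)):
    xs=np.array([np.cos(yaw),np.sin(yaw),0]);up=np.array([0,0,1.]);ys=np.cross(up,xs)
    return np.cos(sl)*xs+np.sin(sl)*up, ys, -np.sin(sl)*xs+np.cos(sl)*up   # u (slope), press dir, normal
u,p,n=frame()
def Rt(sign): 
    y=sign*p;z=-n;return np.column_stack([np.cross(y,z),y,z])
def tcp(g,du=0,dn=0): return np.asarray(g)+du*u+dn*n-arm.grip_point_offset*n
E
python3 - <<'E'
from h import *
np.set_printoptions(precision=3,suppress=True)
g=[.571,.0223,.175]
q0=np.array(arm.read_q());best=None
for s in(1,-1):
    qs=[arm.solve_ik(tcp(g,-.01,d),Rt(s)) for d in(.13,0)]+[arm.solve_ik(tcp(g,.03,0),Rt(s))]
    print(s,qs)
    if all(q is not None for q in qs):
        c=np.abs(np.array(qs[0])-q0).max()
        if best is None or c<best[0]: best=(c,s)
print(best);s=best[1]
arm.goto(tcp(g,-.03,.13),Rt(s));print(arm.read_time_s())
m1=arm.camera_model("wrist");a=arm.camera("wrist")
arm.move_straight(tcp(g,0,.09));m2=arm.camera_model("wrist");b=arm.camera("wrist")
np.save("m.npy",[m1,m2],allow_pickle=True);cv2.imwrite("pics/w1.png",a[:,:,::-1]);cv2.imwrite("pics/w2.png",b[:,:,::-1])
cv2.imwrite("pics/w12.png",np.hstack([cv2.resize(x,(400,300)) for x in(a,b)])[:,:,::-1])
print(arm.read_time_s(),arm.read_position(),tcp(g,0,.09),proj(m1,g),proj(m2,g))
E
```

```text
1 [array([ 0.366,  0.357,  0.049,  1.786, -0.714,  1.237, -2.634]), array([ 0.301,  0.462, -0.052,  1.907, -0.808,  0.972, -2.578]), array([ 0.261,  0.425, -0.073,  1.895, -0.798,  0.971, -2.661])]
-1 [array([ 0.972,  0.467, -0.763,  1.745, -0.39 ,  1.103,  0.219]), array([ 0.778,  0.562, -0.691,  1.874, -0.437,  0.824,  0.245]), array([ 0.735,  0.524, -0.703,  1.863, -0.451,  0.833,  0.186])]
(np.float64(0.7505000375328578), -1)
2.4667
3.05 [ 0.561 -0.022  0.231] [ 0.561 -0.02   0.231] [255.095 143.435] [255.485 194.889]
```

View pics/w12.png

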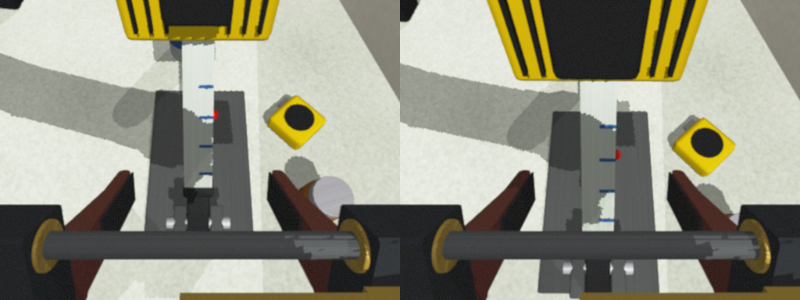

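Both wrist views look square onto the boom. The ticks lie on its right half, and the button is at about (275,147) and (278,198) full-size. The tube edges are vertical and centred between the fingers. Now a precise measurement.

Run:
```python
from h import *
np.set_printoptions(precision=4,suppress=True)
M=np.load("m.npy",allow_pickle=True);rb=[];tk=[]
for m,f in zip(M,("w1","w2")):
    im=cv2.imread(f"pics/{f}.png")[:,:,::-1].copy()
    r=blobs(mask(im,(0,120,60),(7,255,255))|mask(im,(172,120,60),(180,255,255)),(240,90,310,260),6)
    b=sorted(blobs(mask(im,(95,90,30),(125,255,255)),(245,90,290,300),8),key=lambda x:x[1][1]);print(f,r,b)
    rb.append(ray(m,max(r,key=lambda x:x[0])[1]));tk.append(b)
    for row in ((int(r[0][1][1])-18),(int(r[0][1][1])+18)): # tube edges
        g=cv2.cvtColor(im,cv2.COLOR_RGB2GRAY)[row,200:310].astype(int);d=np.diff(g);i=[200+k for k in range(109) if abs(d[k])>35];print(row,i)
B,e=tri(rb);print("button",B,e)
g=np.array([.571,.0223,.175])
for k in range(min(map(len,tk))):
    P,e=tri([ray(m,t[k][1]) for m,t in zip(M,tk)]);d=P-g;print("tick",P,e,"in boom axes",d@u,d@p,d@n)
d=B-g;print("btn in axes",d@u,d@p,d@n)
```

```text
w1 [(np.int32(66), array([276.06, 146.79]))] [(np.int32(57), array([264. , 110.3])), (np.int32(50), array([263.16, 150.02])), (np.int32(49), array([263.33, 187.  ])), (np.int32(39), array([262.9 , 221.79]))]
128 [232, 233, 272, 273]
164 []
w2 [(np.int32(76), array([278.49, 197.8 ]))] [(np.int32(73), array([265.84, 161.73])), (np.int32(72), array([264.79, 204.58])), (np.int32(54), array([264.5, 244. ])), (np.int32(62), array([264.58, 281.5 ]))]
179 []
215 []
button [0.5875 0.018  0.17  ] [np.float64(0.00018028780543718023), np.float64(0.0001802878054376309)]
tick [0.5808 0.0341 0.2014] [np.float64(5.6866728356736754e-05), np.float64(5.6866728356461976e-05)] in boom axes 0.027055557803452212 -0.0068626246004949805 0.01240601931718896
tick [0.575  0.0114 0.1822] [np.float64(7.341288813844634e-05), np.float64(7.341288813824162e-05)] in boom axes -0.0032757306260723824 -0.006369960875891345 0.011634657335666123
tick [ 0.5698 -0.0112  0.1624] [np.float64(4.929445495037574e-05), np.float64(4.929445495019522e-05)] in boom axes -0.033680657052271114 -0.006517692681612556 0.010313797376194239
tick [ 0.5643 -0.0348  0.1456] [np.float64(0.00019660183489049064), np.float64(0.0001966018348905914)] in boom axes -0.06312559891850368 -0.006481773748825602 0.01198900902826348
btn in axes -0.00340877789976988 -0.017018911052203635 -0.003659152223150132
```

The ticks agree with the assumed yaw and slope. Correction in boom axes: u -3.3, n -3.5 and p about +1.3 mm. I'll descend and pinch.

```bash
echo 'G=np.array([.571,.0223,.175])-.0033*u-.0035*n+.0013*p' >> h.py
python3 - <<'E'
from h import *
np.set_printoptions(precision=4,suppress=True)
arm.move_straight(tcp(G,0,0),Rt(-1),max_speed=.08)
print(arm.read_position()-tcp(G),arm.read_ft_force(),arm.read_time_s())
arm.grip(0.045)
print(arm.read_opening(),arm.read_ft_force(),arm.read_gripper_force())
arm.grip(0.02);f=arm.read_ft_force()
print(arm.read_opening(),f,arm.read_gripper_force(),"upn",f@u,f@p,f@n,arm.read_time_s())
a=arm.camera("wrist");s=arm.camera("scene")
o=np.zeros((384,800,3),np.uint8);o[:300,:400]=cv2.resize(a,(400,300));o[:,410:800]=cv2.resize(s[100:228,180:310],(390,384),interpolation=cv2.INTER_CUBIC)
cv2.imwrite("pics/g1.png",o[:,:,::-1])
E
```

```text
[ 0.0003 -0.0004  0.0003] [-0.0701 -0.0881  0.2789] 4.3667
0.044993059761527524 [ 0.3696 -0.3732  0.2214] 0.0
0.029700807203083494 [-5.1884 -1.0902  4.7846] 29.944514806265943 upn 1.1757343011421049 4.802366600410851 5.153205664985952 5.575
```

View pics/g1.png

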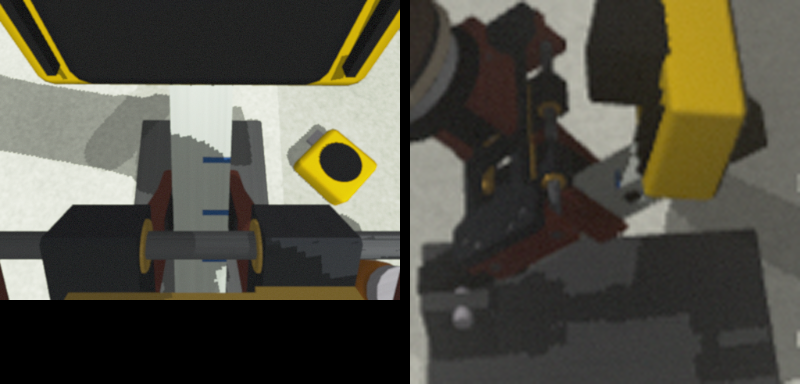

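The opening is 29.7 mm, which is the tube's width, so the button is squeezed flush. The wrist view shows the ticks at about (215,160) and (215,212) between the fingers. Now I'll slide slowly in steps, watching the force and the ticks for slip.

```bash
cat >> h.py <<'E'
def rep(tag):
    im=arm.camera("wrist");f=arm.read_ft_force()
    b=blobs(mask(im,(95,90,30),(125,255,255)),(250,150,300,300),8)
    print(tag,"pos_u %.4f"%((arm.read_position()-tcp(G))@u),"f upn",np.round([f@u,f@p,f@n],1),"open %.4f"%arm.read_opening(),[t[1].tolist() for t in b],"t",round(arm.read_time_s(),2))
    return f,im
E
python3 - <<'E'
from h import *
rep(0)
for d in(.004,.01,.018,.024):
    arm.move_straight(tcp(G,d),max_speed=.03);f,_=rep(d)
    if abs(f@u)>50: break
E
```

```text
0 pos_u 0.0000 f upn [0.7 4.5 5.7] open 0.0297 [[277.06, 204.45], [276.25, 271.5]] t 5.72
0.004 pos_u 0.0023 f upn [-3.3  3.7  2.4] open 0.0304 [[277.0, 204.5], [276.04, 271.53]] t 6.06
0.01 pos_u 0.0043 f upn [-15.5   3.1  -2.1] open 0.0296 [[277.03, 205.16], [276.25, 272.48]] t 6.46
0.018 pos_u 0.0172 f upn [-1.5  4.9  4.2] open 0.0297 [[276.41, 205.19], [276.25, 272.49]] t 6.92
0.024 pos_u 0.0224 f upn [-4.2  4.2  2.1] open 0.0300 [[277.05, 205.27], [276.17, 272.49]] t 7.33
```

It is riding over the button with about 0.4 mm of slip. Now the last stretch, in small slow steps until it locks.

Run:
```python
from h import *
for d in(.027,.029,.030,.031,.032,.033,.034):
    arm.move_straight(tcp(G,d),max_speed=.015);arm.hold(.15);f,im=rep(d)
    if f@u<-14: break
s=arm.camera("scene")
o=np.zeros((384,800,3),np.uint8);o[:300,:400]=cv2.resize(im,(400,300));o[:,410:800]=cv2.resize(s[100:228,180:310],(390,384),interpolation=cv2.INTER_CUBIC)
cv2.imwrite("pics/g2.png",o[:,:,::-1])
```

```text
0.027 pos_u 0.0266 f upn [-0.5  5.1  4.6] open 0.0301 [[276.51, 205.14], [276.33, 272.47]] t 7.88
0.029 pos_u 0.0287 f upn [0.7 5.5 4.4] open 0.0300 [[276.66, 205.16], [276.32, 272.48]] t 8.36
0.03 pos_u 0.0291 f upn [-1.5  5.4  5.4] open 0.0301 [[276.52, 205.19], [276.48, 272.46]] t 8.81
0.031 pos_u 0.0295 f upn [-2.6  4.7  3.9] open 0.0298 [[276.73, 205.19], [276.33, 272.49]] t 9.26
0.032 pos_u 0.0303 f upn [-3.9  4.4  3.5] open 0.0303 [[277.01, 205.21], [276.5, 272.48]] t 9.71
0.033 pos_u 0.0312 f upn [-4.   4.6  3.6] open 0.0299 [[277.2, 205.24], [276.17, 272.49]] t 10.16
0.034 pos_u 0.0316 f upn [-5.6  4.1  2. ] open 0.0300 [[277.03, 205.23], [276.17, 272.49]] t 10.61
```

View pics/g2.png

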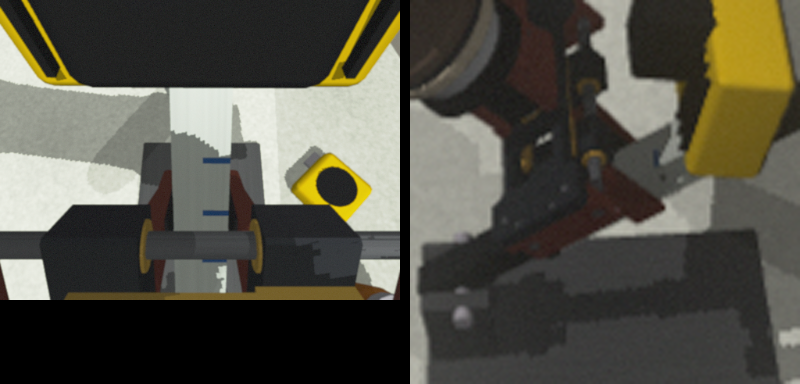

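The boom has moved with the gripper, but the gripper hides the button. I'll test the lock by pushing gently each way and seeing whether the position holds.

Run:
```python
from h import *
for d in(.036,.038):
    arm.move_straight(tcp(G,d),max_speed=.02);arm.hold(.1);f,im=rep(d)
    if (arm.read_position()-tcp(G))@u>.0335: break
for d in(.031,.028,.026):
    arm.move_straight(tcp(G,d),max_speed=.02);arm.hold(.1);f,im=rep(d)
```

```text
0.036 pos_u 0.0320 f upn [-9.9  3.8  0.7] open 0.0302 [[276.92, 205.49], [276.17, 272.49]] t 11.06
0.038 pos_u 0.0323 f upn [-15.6   3.7  -0.2] open 0.0297 [[276.92, 205.51], [276.25, 272.5]] t 11.46
0.031 pos_u 0.0302 f upn [-1.5  4.5  4. ] open 0.0298 [[276.56, 205.16], [276.25, 272.48]] t 12.11
0.028 pos_u 0.0286 f upn [2.1 5.9 7.3] open 0.0299 [[277.05, 205.07], [276.42, 272.49]] t 12.56
0.026 pos_u 0.0284 f upn [8.1 5.9 7.6] open 0.0301 [[277.26, 205.0], [276.5, 272.38]] t 12.96
```

The boom is held in both directions, at about 0.0285 and 0.032, so the button has locked. I'll relieve the load, let go, back off along the normal and look.

Run:
```python
from h import *
arm.move_straight(tcp(G,.0303),max_speed=.02);arm.hold(.1);rep("rel")
arm.grip(.085)
print(arm.read_opening())
arm.move_straight(tcp(G,.028,.10),max_speed=.1)
arm.move_straight(tcp(G,-.005,.13),max_speed=.1)
m=arm.camera_model("wrist");im=arm.camera("wrist")
for nm,P in(("b",G-.019*p),("tick0",G+.015*n-.0078*p),("tick30",G+.03*u+.015*n-.0078*p)): print(nm,proj(m,P))
print("red",blobs(mask(im,(0,120,60),(7,255,255))|mask(im,(172,120,60),(180,255,255)),(240,60,310,290),6),"blue",blobs(mask(im,(95,90,30),(125,255,255)),(245,60,300,300),8))
arm.move_straight(tcp(G,-.10,.18),max_speed=.15)
s=arm.camera("scene");f=arm.read_ft_force();print(f,arm.read_time_s())
o=np.zeros((400,800,3),np.uint8);o[:300,:400]=cv2.resize(im,(400,300));o[:,410:800]=cv2.resize(s[100:228,180:310],(390,400),interpolation=cv2.INTER_CUBIC)
cv2.imwrite("pics/g3.png",o[:,:,::-1])
```

```text
rel pos_u 0.0296 f upn [-0.8  4.   4.3] open 0.0298 [[277.01, 205.18], [276.33, 272.48]] t 13.47
0.08510934760757577
b [278.3929557  174.50385965]
tick0 [265.33575864 179.25439457]
tick30 [265.56962833 141.24329325]
red [(np.int32(69), array([277.48, 174.35]))] blue [(np.int32(65), array([266.8 , 101.43])), (np.int32(55), array([266.33, 142.  ])), (np.int32(49), array([265.33, 180.  ])), (np.int32(46), array([264.85, 216.02]))]
[-0.0069072  -0.01911718  0.24089946] 17.1583
```

View pics/g3.png

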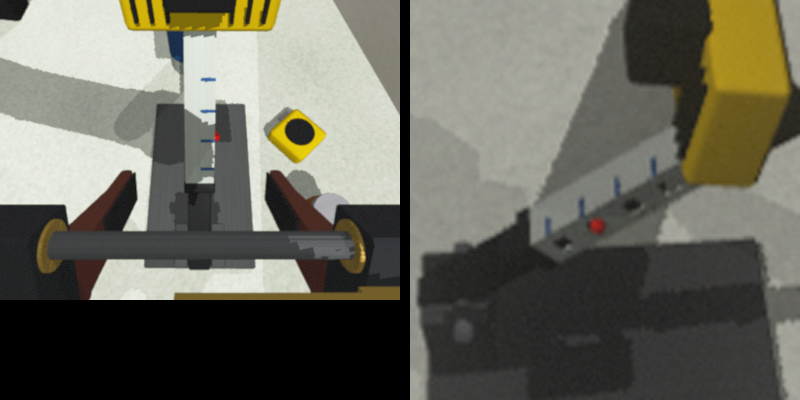

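The scene crop shows the red button at (597,227), standing out at the second tick from the bottom, which is the next hole. Nothing touches the boom, so I'm handing in.

```bash
python3 -c "
from rig import arm
print(arm.sign_off())"
```

```text
the job is handed in; nothing more can be done
None
```

The boom is one hole longer (about 30 mm): the button has popped out and locked in the next hole, the gripper has let go and backed off, and the job was handed in just after 17.2 s on the robot's clock.

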